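# Bring a ladder-bar work rest up a notch and level the pair

## Task

Two small work rests for long stock stand beside the bench drill, one set lower than the other. Lift the lower one's ladder bar straight up until its gravity pawl falls in under the rung that brings both heads as near to one height as the rungs allow, let the bar down softly onto the pawl, and press down on it gently, with about 10 N, to prove that it holds. Then lay the steel rule across both heads, flat between their lips, and leave it lying there, with the other rest and the things lying about undisturbed.

Things in the scene. Friction and masses are not known exactly. Their poses are not given: they have to be found in the camera images.
- low_bar: The bar to be raised: loose steel ladder bar, 28 mm wide (y) and 12 mm deep (x), sliding in low_stand's upright with 1 mm clearance all round; 0.25 to 0.5 kg. Origin: centre of its foot, z up the bar. Round rungs 6 mm thick at 7, 37, 67, 97 and 127 mm above the foot (pitch 30 mm). At the start it is all the way down, its foot on the base plate, 6 mm above the table.
- low_bar_top (a point): Centre of the upper face of low_bar's head, 160 mm above its foot. The aluminium head is 44 mm (x) by 28 mm (y) by 12 mm high, with a 4 mm high lip along both x ends: a channel along y, 36 mm between the lips, open at its ends. Grip it from above across its 28 mm (y); beneath it the bar is as wide, and the upright's top is at least 24 mm below the head.
- set_bar: The same kind of bar in set_stand, already set: foot 60 mm above the table, its rung at 37 mm resting on its own pawl. low_bar must hang by the same rung; it then stands within 6 mm of this height. set_bar stays on its pawl.
- set_bar_top (a point): Centre of the upper face of set_bar's head, 220 mm above the table; a head of the same form as low_bar's.
- low_stand: Stand of low_bar, screwed down: base plate 110 x 90 x 6 mm and a slender grey upright 36 mm wide (y), 20 mm deep (x), 130 mm high. Origin: centre of the underside, on the bar's axis. The pawl is on its -x side, which looks away from the robot; its y axis runs along the pair of stands.
- set_stand: The same kind of stand, holding set_bar, about 150 mm from low_stand along that one's y axis, on either side, turned the same way within 2 degrees.
- low_pawl (a joint): Gravity pawl of low_stand, a dark steel hook 10 mm wide: 0 when in, carrying a rung rigidly on its ledge. A rising rung pushes it out to about 0.4 rad; it falls in under that rung within 0.2 s once the bar is some 10 mm above its seat there. Its bracket is clamped in slots, so the seat lies up to 6 mm higher or lower than set_bar's: to be felt. Load it with 20 N at most.
- steel_rule: Flat steel rule with a cork back, 26 mm wide (x), 220 mm long (y), 10 mm thick, 0.05 kg, lying on the table. Origin: centre of its underside, z up. Grip it across its width near the middle.
- chuck_key: Bystander: drill chuck key lying beyond the stands, 56 x 61 x 12 mm, origin under its middle.
- screwdriver_1: Bystander: screwdriver lying beyond the stands, 146 mm long, 26 mm thick, origin under its middle.
- glue_bottle: Bystander: glue bottle standing to the right of the rule, 42 mm thick, 130 mm high, origin under its middle.
Not all that is in view belongs to the job. Leave any black or brown look-alike of the low_bar alone.

How it is judged:
By the outcome, as a careful person would: the job done as asked, in the order asked, and still so for the second after the job is handed in, with the robot touching nothing.
It also fails if it takes over 59 s, if anything falls off the work surface, if the arm or the gripper's body presses on something with over 40 N, if the wrist force passes 120 N, or if a joint passes its speed limit or range.

## Robot

A 7-joint arm with a two-finger parallel gripper is mounted at the origin on a cart in front of the work surface, level with it; the furniture and walls round the work are solid. World frame = base frame: x ahead of the robot, y to its left, z up, the work surface at z = 0. Lengths are in m, angles in rad, forces in N, time in s.
With the tool pointing down it reaches from about 0.35 to 0.9 m from the base axis. Payload 7.2 kg.
Tool frame: the origin (TCP) lies midway between the tips of the shut fingers; the grasp point (between the pads) lies 19 mm behind it; z points along the fingers, y is the line along which they close (so a half turn about z gives the same grasp; the last joint's range is limited). The gripper opens to 85 mm and grips with 20 to 120 N. Pads are 22 mm wide; open, the fingers measure 114 mm over their backs; the gripper's body (76 mm by 85 mm) begins 54 mm behind the grasp point. The pads swing forward as they close: fully open they stand 13 mm farther back than shut.
Start: joints at [-0.068, 0.411, -0.013, 1.596, 0.006, 1.134, -0.082], TCP at [0.625, -0, 0.231] pointing down, gripper open.
Joint ranges: [-2.95, 2.95], [-0.29, 1.99], [-1.47, 1.44], [0.14, 2.54], [-1.03, 4.17], [0.13, 1.85], [-2.86, 2.86]. Speed limits (rad/s): [2.39, 2.39, 3.01, 3.01, 3.14, 3.14, 3.14].

## Interface

Orientations are given as a unit quaternion [w, x, y, z].
In Python, from bench import bot, viewer, order gives the robot as it stands. The module is installed in compiled form; this text tells all that it offers.
- The arm moves only by the shell command python3 -m pendant 'ROWS' [FORCE]. ROWS is JSON, a list of rows, each a list of 7 numbers: the gripper's target within -1 to 1 (fully open at 1, half-way at 0, shut at -1), then the shift along the world's x, y, z scaled (see below), then the turn, a rotation vector about the world's x, y, z scaled (see below). A call has 1 to 10 rows; each row is the pose to reach, as a shift and turn from the pose commanded when the call began, turning the shorter way round; what a row does not reach only later rows make up. The controller multiplies each number of a shift by 100 mm and each number of a turn by 180 degrees. A row lasts 1/10 s, in which the tool goes at most 50 mm and 8.59 degrees, less where a joint would pass 70% of its speed; a pose out of reach is approached as far as the arm can. A call with a number of a shift or a turn outside -1 to 1 is refused whole. A call with a gripper value outside its range is refused whole. The fingers move at their own pace and stop on an object; FORCE is the grip in N (left out, the last holds). Time passes only in rows, so rows that repeat a pose let the fingers close. It gives the time, the measured TCP pose, the force, the opening and the grip force at its end, in the units of the state.
- bot.get_obs(): the state, without advancing time (a new reading comes with each control period).
- viewer.get_image(name): name is "scene" or "side" or "wrist"; returns a dict with "img" (384x512x3 uint8, blue, green, red), "range_z" (384x512 float32, m along the optical axis (not along the pixel's ray), 0 where there is no reading), "fx", "fy", "cx", "cy" (pixels), "eye" and "rotation" of the camera in the world; the wrist camera has in their place "tool_from_camera" (4x4, takes a point from camera to tool coordinates, whose origin is the TCP and whose axes are the flange's). Camera axes: x right, y down, z forward; pixel columns grow to the right and rows downward; lengths in m; the calibration is good to about 2 mm. A picture is of the moment at which its call begins: read the wrist's pose just before it.
- order.sign_off(): hands the job in; it is judged then, once.
The state is a dict: "time_s": time; "joint_positions": joint angles; "dq": joint speeds; "tau": joint torques, N m; "position": TCP position; "tool_rot": TCP orientation; "wrist_force": force on the tool from outside, world axes, zero at the start; "ft_torque": the same for the moment, N m; "gripper_width": opening from 0.0 (shut) to 1.0 (fully open); "grasp_force": force on a finger pad.
Only numpy, scipy, OpenCV 4.12 (cv2) and the standard library are available. Lean on these libraries where they do the work, as an engineer would, in place of code of your own. Each camera call takes 0.05 s, during which the arm holds its last target. There are 200 camera calls.

## Working session

There is one attempt and no reset: what is moved stays moved. The work goes in short steps, Python scripts to look and compute and a shell command to move; the robot and the scene stay as the last step left them, time stands still between calls to the robot, and variables do not carry over. Pictures are saved under pics/ and viewed, at most 12 in all, crops included, and the job is handed in when it is done.

```bash
mkdir -p pics; cat > h.py <<'E'
import numpy as np, cv2
from bench import bot, viewer, order
from scipy.spatial.transform import Rotation as R
def grab(n):
    o=bot.get_obs(); d=viewer.get_image(n)
    if n=="wrist":
        T=np.eye(4); q=o["tool_rot"]; T[:3,:3]=R.from_quat([q[1],q[2],q[3],q[0]]).as_matrix(); T[:3,3]=o["position"]
        M=T@np.array(d["tool_from_camera"])
    else:
        M=np.eye(4); M[:3,:3]=np.array(d["rotation"]); M[:3,3]=d["eye"]
    d["M"]=M; return d
def cloud(d):
    z=d["range_z"]; v,u=np.mgrid[:z.shape[0],:z.shape[1]]
    P=np.stack([(u-d["cx"])/d["fx"]*z,(v-d["cy"])/d["fy"]*z,z],-1)
    W=P@d["M"][:3,:3].T+d["M"][:3,3]; W[z==0]=np.nan; return W
E
python3 - <<'E'
from h import *
o=bot.get_obs(); print({k:np.round(v,3).tolist() for k,v in o.items()})
ims=[]
for n in("scene","side","wrist"):
    d=grab(n); print(n,np.shape(d["M"]),np.round(d["M"],3).tolist()); np.savez(n+"0",img=d["img"],W=cloud(d),M=d["M"],K=[d["fx"],d["fy"],d["cx"],d["cy"]]); cv2.imwrite(f"pics/{n}0.png",d["img"])
E
```

```text
{'time_s': 0.0, 'joint_positions': [-0.068, 0.412, -0.013, 1.597, 0.006, 1.134, -0.082], 'dq': [-0.001, 0.002, 0.002, 0.001, -0.0, 0.0, 0.001], 'tau': [-0.001, -60.064, 0.681, -29.942, 0.014, 0.01, 0.0], 'position': [0.625, -0.0, 0.23], 'tool_rot': [-0.001, 0.707, 0.707, -0.001], 'wrist_force': [-0.216, 0.762, -0.582], 'ft_torque': [0.031, 0.007, -0.077], 'grasp_force': 0.0, 'gripper_width': 1.003}Traceback (most recent call last):
  File "<stdin>", line 5, in <module>
  File "h.py", line 10, in grab
    M=np.eye(4); M[:3,:3]=np.array(d["rotation"]); M[:3,3]=d["eye"]
                 ~^^^^^^^
ValueError: could not broadcast input array from shape (4,) into shape (3,3)
```

```bash
sed -i 's/M\[:3,:3\]=np.array(d\["rotation"\])/q=d["rotation"]; M[:3,:3]=R.from_quat([q[1],q[2],q[3],q[0]]).as_matrix()/' h.py
python3 - <<'E'
from h import *
for n in("scene","side","wrist"):
    d=grab(n); print(n,np.round(d["M"],3).tolist()); np.savez(n+"0",img=d["img"],W=cloud(d),M=d["M"],K=[d["fx"],d["fy"],d["cx"],d["cy"]]); cv2.imwrite(f"pics/{n}0.png",d["img"])
E
```

```text
scene [[-0.999, -0.028, 0.019, 0.462], [-0.034, 0.678, -0.734, 0.986], [0.008, -0.735, -0.678, 1.022], [0.0, 0.0, 0.0, 1.0]]
side [[-0.999, 0.007, -0.048, 0.552], [0.047, 0.375, -0.926, 1.624], [0.012, -0.927, -0.375, 0.816], [0.0, 0.0, 0.0, 1.0]]
wrist [[1.0, 0.0, -0.002, 0.627], [-0.001, -0.965, -0.264, 0.065], [-0.002, 0.264, -0.965, 0.373], [0.0, 0.0, 0.0, 1.0]]
```

View pics/scene0.png

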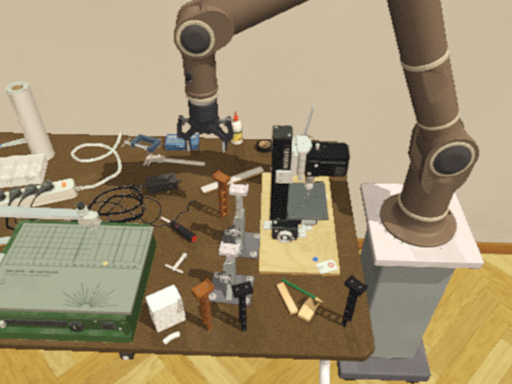

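View pics/side0.png

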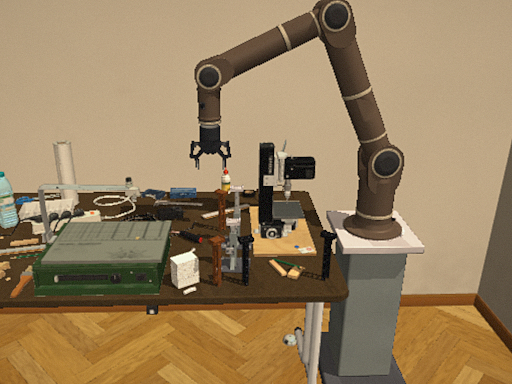

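```bash
python3 - <<'E'
import numpy as np,cv2
f=np.load("scene0.npz");g=np.load("side0.npz")
a=cv2.resize(f["img"][160:340,150:280],None,fx=3.2,fy=3.2,interpolation=cv2.INTER_CUBIC)
b=cv2.resize(g["img"][160:300,190:270],None,fx=4.1,fy=4.1,interpolation=cv2.INTER_CUBIC)
c=np.zeros((600,800,3),np.uint8);c[:a.shape[0],:a.shape[1]]=a;c[:b.shape[0],450:450+b.shape[1]]=b
cv2.imwrite("pics/crop1.png",c)
W=f["W"]
for v,u in [(190,236),(188,243),(240,230),(250,230),(237,232),(180,222),(175,250),(183,210),(290,205),(290,242)]: print(v,u,np.round(W[v,u],3))
E
```

```text
190 236 [0.535 0.13  0.221]
188 243 [0.518 0.121 0.22 ]
240 230 [0.557 0.115 0.01 ]
250 230 [0.54  0.28  0.166]
237 232 [0.553 0.102 0.008]
180 222 [0.582 0.028 0.161]
175 250 [ 0.512 -0.17   0.01 ]
183 210 [ 0.642 -0.134  0.002]
290 205 [0.587 0.392 0.162]
290 242 [0.506 0.387 0.16 ]
```

View pics/crop1.png

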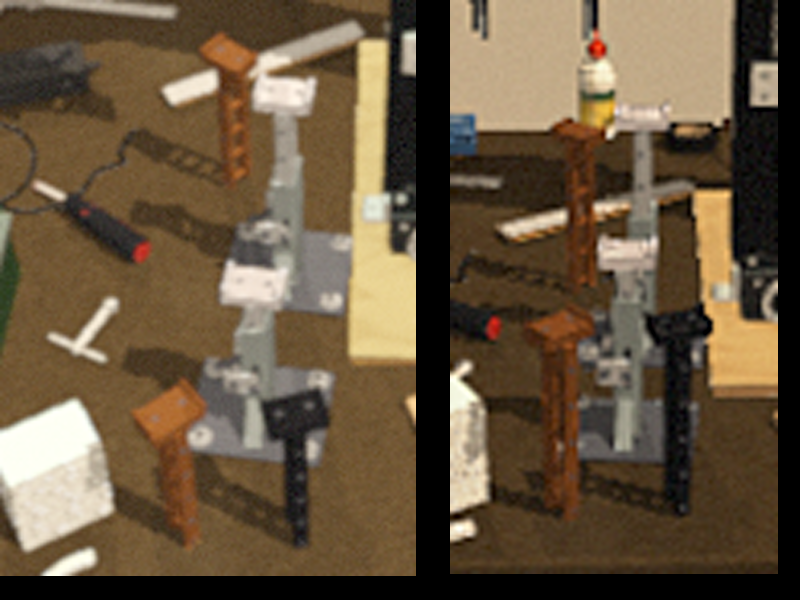

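View pics/wrist0.png

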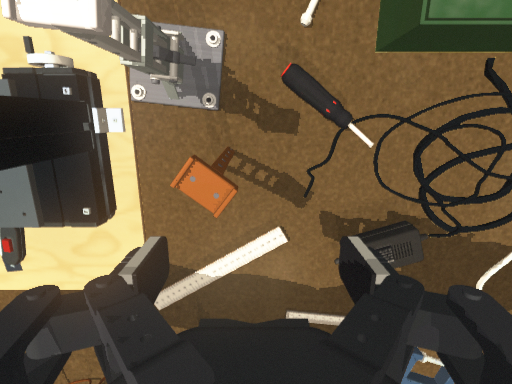

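```bash
cat > m.py <<'E'
from h import *
def head(W,c,zr,r=0.035):
    m=(abs(W[...,0]-c[0])<r)&(abs(W[...,1]-c[1])<r)&(W[...,2]>zr[0])&(W[...,2]<zr[1])
    P=W[m]; 
    if len(P)<8: return None
    rc=cv2.minAreaRect((P[:,:2]*1000).astype(np.float32))
    return len(P),np.round(np.median(P,0),4),np.round(rc[0],1),np.round(rc[1],1),round(rc[2],1),np.round(np.percentile(P[:,2],[5,50,95]),4)
def rule(d,W,zr=(0.004,.02),box=(.52,.8,-.3,-.02)):
    hsv=cv2.cvtColor(d["img"],cv2.COLOR_BGR2HSV)
    m=(W[...,2]>zr[0])&(W[...,2]<zr[1])&(W[...,0]>box[0])&(W[...,0]<box[1])&(W[...,1]>box[2])&(W[...,1]<box[3])&(hsv[...,1]<90)&(hsv[...,2]>120)
    n,l,s,_=cv2.connectedComponentsWithStats(m.astype(np.uint8))
    out=[]
    for i in range(1,n):
        if s[i,4]>60:
            P=W[l==i]; rc=cv2.minAreaRect((P[:,:2]*1000).astype(np.float32)); out.append((s[i].tolist(),np.round(rc[0],1),np.round(rc[1],1),round(rc[2],1),np.round(np.median(P[:,2]),4)))
    return out
E
python3 - <<'E'
from m import *
for n in("scene0","side0","wrist0"):
    f=np.load(n+".npz");W=f["W"];print(n)
    print(" set",head(W,(.53,.13),(.21,.24)));print(" low",head(W,(.54,.28),(.155,.18)))
    print(" br",head(W,(.582,.028),(.13,.18)),head(W,(.587,.392),(.13,.18)),head(W,(.506,.387),(.13,.18)))
    for r in rule(f,W):print(" rule",r)
    z=W[...,2]; m=(W[...,0]>.3)&(W[...,0]<.56)&(W[...,1]<.08)&(W[...,1]>-.3)&(z>.1)&(z<.5)
    if m.any(): print("drill",W[m].min(0),W[m].max(0))
E
```

```text
scene0
 set (188, array([0.5298, 0.1292, 0.2203]), array([530.3, 124.3]), array([33. , 44.1]), 84.8, array([0.2118, 0.2203, 0.2252]))
 low (225, array([0.5444, 0.2794, 0.1662]), array([544.5, 275.2]), array([31. , 44.2]), 82.4, array([0.1584, 0.1662, 0.1712]))
 br (183, array([0.5882, 0.0189, 0.16  ]), array([586.6,  15.1]), array([28.8, 46.5]), 53.6, array([0.1362, 0.16  , 0.1652])) (306, array([0.5925, 0.3909, 0.16  ]), array([594.6, 387.3]), array([44.7, 30.3]), 40.8, array([0.1412, 0.16  , 0.1647])) (303, array([0.5067, 0.3876, 0.1599]), array([508. , 383.5]), array([44.8, 30.1]), 16.1, array([0.1399, 0.1599, 0.1648]))
 rule ([228, 171, 20, 13, 115], array([ 554. , -158.9]), array([83.2, 36.3]), 29.0, np.float64(0.0106))
 rule ([201, 182, 16, 11, 99], array([ 640.6, -105.3]), array([54.8, 34.9]), 27.2, np.float64(0.0099))
drill [ 0.30001708 -0.10785366  0.1000047 ] [0.55946529 0.07999485 0.35913068]
side0
 set (72, array([0.5318, 0.1311, 0.2181]), array([531.9, 124.4]), array([36.5, 41.2]), 88.6, array([0.2114, 0.2181, 0.2224]))
 low (97, array([0.5468, 0.2833, 0.1639]), array([5
[... 290 characters left out ...]
rray([0.1338, 0.1572, 0.1622])) (154, array([0.5088, 0.3909, 0.1568]), array([509.5, 385.4]), array([45.2, 33.6]), 22.9, array([0.134 , 0.1568, 0.1626]))
drill [ 0.30025998 -0.10954895  0.10002848] [0.55904348 0.07999724 0.3538442 ]
wrist0
 set (3162, array([0.5353, 0.1114, 0.2199]), array([532.4, 110.9]), array([46.9, 16.2]), 4.3, array([0.2124, 0.2199, 0.224 ]))
 low None
 br (2209, array([0.5889, 0.0136, 0.1601]), array([588.3,  11.4]), array([28.3, 44.1]), 53.1, array([0.1518, 0.1601, 0.1643])) None None
 rule ([181, 227, 107, 71, 1961], array([ 591.1, -138. ]), array([176. ,  26.8]), 30.7, np.float64(0.0098))
drill [ 0.44307187 -0.01028295  0.10003216] [0.55999875 0.07820742 0.31055595]
```

```bash
python3 -m pendant '[[0.2,0,0,0.7,0,0,-0.529],[0.2,0,0,0.7,0,0,-0.529],[0.2,-0.8,1,0.7,0,0,-0.529],[0.2,-0.8,1,0.7,0,0,-0.529],[0.2,-0.8,1,0.7,0,0,-0.529],[0.2,-0.8,1,0.7,0,0,-0.529],[0.2,-0.8,1,0.7,0,0,-0.529],[0.2,-0.8,1,0.7,0,0,-0.529],[0.2,-0.8,1,0.7,0,0,-0.529],[0.2,-0.8,1,0.7,0,0,-0.529]]' 40
python3 -m pendant '[[0.2,0,1,0,0,0,0],[0.2,0,1,0,0,0,0],[0.2,0,1,0,0,0,0],[0.2,0,1,0,0,0,0],[0.2,0,1,0,0,0,0]]'
python3 - <<'E'
from m import *
f=grab("scene");print("rule",*rule(f,cloud(f)),sep="\n")
print(head(cloud(f),(.5445,.276),(.162,.18)))
d=grab("wrist");W=cloud(d);cv2.imwrite("pics/w1.png",d["img"])
print(head(W,(.53,.1245),(.216,.24)),head(W,(.5445,.276),(.162,.18)),sep="\n")
o=bot.get_obs();print(o["position"],R.from_quat(np.roll(o["tool_rot"],-1)).as_matrix().round(3),o["joint_positions"][6])
E
```

```text
time_s: 1.2
position: [0.5449, 0.1, 0.3012]
tool_rot: [0.0, 0.999, 0.035, -0.0]
wrist_force: [-0.1, -1.3, -0.6]
gripper_width: 0.598
grasp_force: 0.0
time_s: 1.7
position: [0.5452, 0.1987, 0.3011]
tool_rot: [0.0, 0.999, 0.037, -0.0]
wrist_force: [-0.0, -0.4, 0.7]
gripper_width: 0.598
grasp_force: 0.0
rule
([234, 171, 14, 10, 80], array([ 541.4, -163.4]), array([55.6, 29.4]), 29.4, np.float64(0.0106))
([201, 182, 16, 11, 96], array([ 641.8, -104.4]), array([52.1, 38.2]), 14.7, np.float64(0.01))
(194, array([0.544 , 0.2776, 0.167 ]), array([544.4, 276.2]), array([30., 44.]), 84.5, array([0.1636, 0.167 , 0.1715]))
(1668, array([0.5343, 0.1211, 0.22  ]), array([532.6, 121. ]), array([28.6, 43.8]), 83.7, array([0.2185, 0.22  , 0.224 ]))
(1280, array([0.5468, 0.2727, 0.1663]), array([546.2, 273.2]), array([28.5, 44.6]), 84.6, array([0.1648, 0.1663, 0.1704]))
[0.54532247 0.19830279 0.30139521] [[ 0.997  0.074  0.   ]
 [ 0.074 -0.997 -0.001]
 [ 0.     0.001 -1.   ]] -1.897621204537425
```

View pics/w1.png

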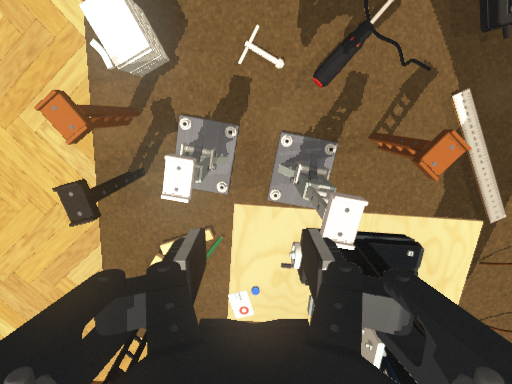

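```bash
python3 - <<'E'
from m import *
d=grab("wrist");W=cloud(d);print(*rule(d,W,box=(.45,.8,-.35,-.02)),sep="\n")
z=W[...,2]; m=(W[...,0]>.3)&(W[...,0]<.6)&(W[...,1]<-.03)&(W[...,1]>-.3)&(z>.04)&(z<.5); print("drill",W[m].min(0),W[m].max(0))
E
python3 -m pendant '[[0.2,0.01,0.74,0,0,0,-0.053],[0.2,0.01,0.74,-0.5,0,0,-0.053],[0.2,0.01,0.74,-0.8,0,0,-0.053],[0.2,0.01,0.74,-0.8,0,0,-0.053],[0.2,0.01,0.74,-0.8,0,0,-0.053],[0.2,0.01,0.74,-0.8,0,0,-0.053]]'
python3 -m pendant '[[0.2,0,0,-0.4,0,0,0],[0.2,0,0,-0.78,0,0,0],[0.2,0,0,-0.78,0,0,0],[0.2,0,0,-0.78,0,0,0]]'
python3 - <<'E'
from m import *
for n in("scene","wrist"):
    d=grab(n);W=cloud(d);cv2.imwrite(f"pics/{n}2.png",d["img"]);print(head(W,(.5455,.275),(.162,.18)))
o=bot.get_obs();print(o["position"],R.from_quat(np.roll(o["tool_rot"],-1)).as_matrix().round(3)[0],o["wrist_force"],o["ft_torque"])
E
```

```text
([452, 88, 54, 135, 2386], array([ 571.5, -148.9]), array([220.5,  27.9]), 30.6, np.float64(0.0097))
([435, 219, 11, 15, 61], array([ 459.3, -109. ]), array([27.6, 11.7]), 31.9, np.float64(0.0144))
([461, 221, 9, 14, 108], array([ 462.4, -150.8]), array([26.2, 13.7]), 16.0, np.float64(0.0143))
drill [ 0.39677402 -0.06254026  0.04220719] [ 0.44530589 -0.03004113  0.06637115]
time_s: 2.45
position: [0.5476, 0.2732, 0.2238]
tool_rot: [-0.001, 0.999, -0.046, 0.002]
wrist_force: [-1.2, 0.0, 0.7]
gripper_width: 0.603
grasp_force: 0.0
time_s: 2.85
position: [0.547, 0.2737, 0.1452]
tool_rot: [-0.0, 0.999, -0.046, 0.001]
wrist_force: [0.3, 0.4, -0.3]
gripper_width: 0.602
grasp_force: 0.0
(99, array([0.533 , 0.2772, 0.1671]), array([539.8, 274.3]), array([65. , 35.2]), 84.9, array([0.163 , 0.1671, 0.1743]))
(6589, array([0.5501, 0.2736, 0.1665]), array([546.9, 276. ]), array([70. , 45.1]), 85.1, array([0.1647, 0.1665, 0.1763]))
[0.54778421 0.27448471 0.14639391] [ 0.996 -0.091  0.004] [0.64215909 0.41542192 0.20839959] [-0.02624086 -0.02952694  0.00769054]
```

View pics/wrist2.png

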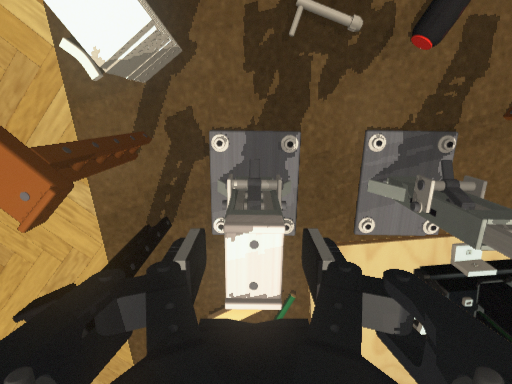

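```bash
python3 -m pendant '[[-0.6,0,0,0,0,0,0],[-1,0,0,0,0,0,0],[-1,0,0,0,0,0,0],[-1,0,0,0,0,0,0],[-1,0,0,0,0,0,0],[-1,0,0,0,0,0,0]]' 50
python3 -m pendant '[[-1,0,0,0.02,0,0,0],[-1,0,0,0.05,0,0,0],[-1,0,0,0.1,0,0,0],[-1,0,0,0.1,0,0,0]]'
```

```text
time_s: 3.55
position: [0.5472, 0.2745, 0.1455]
tool_rot: [-0.001, 0.999, -0.045, 0.001]
wrist_force: [-0.5, -2.0, 7.6]
gripper_width: 0.32
grasp_force: 49.5
time_s: 3.95
position: [0.5462, 0.2741, 0.154]
tool_rot: [-0.0, 0.999, -0.045, 0.0]
wrist_force: [-0.2, 0.8, -3.3]
gripper_width: 0.313
grasp_force: 49.7
```

```bash
python3 -m pendant '[[-1,0,0,0.1,0,0,0],[-1,0,0,0.2,0,0,0],[-1,0,0,0.3,0,0,0],[-1,0,0,0.3,0,0,0]]'
python3 -m pendant '[[-1,0,0,0.1,0,0,0],[-1,0,0,0.2,0,0,0],[-1,0,0,0.29,0,0,0],[-1,0,0,0.29,0,0,0],[-1,0,0,0.29,0,0,0],[-1,0,0,0.29,0,0,0]]'
python3 - <<'E'
from m import *
f=[]
d=grab("scene");W=cloud(d);cv2.imwrite("pics/scene3.png",d["img"]);print(head(W,(.5455,.275),(.22,.25)))
d=grab("wrist");W=cloud(d);cv2.imwrite("pics/wrist3.png",d["img"]);print(head(W,(.5455,.275),(.22,.25)))
o=bot.get_obs();print(o["position"],o["wrist_force"])
E
```

```text
time_s: 4.35
position: [0.5466, 0.2745, 0.1855]
tool_rot: [-0.001, 0.999, -0.045, 0.001]
wrist_force: [0.4, 1.1, -3.4]
gripper_width: 0.314
grasp_force: 50.4
time_s: 4.95
position: [0.5459, 0.274, 0.2121]
tool_rot: [0.0, 0.999, -0.045, -0.0]
wrist_force: [1.4, 0.1, -2.5]
gripper_width: 0.317
grasp_force: 50.4
(152, array([0.5336, 0.2879, 0.2324]), array([538. , 282.6]), array([50.2, 31.8]), 47.9, array([0.2218, 0.2324, 0.2386]))
(7422, array([0.5522, 0.2727, 0.2328]), array([545.8, 273.2]), array([54.2, 44.7]), 83.0, array([0.2262, 0.2328, 0.2486]))
[0.545933   0.27395734 0.21196924] [ 0.2114395  -0.34180958 -2.32429154]
```

```bash
python3 -m pendant '[[-1,0,0,0.04,0,0,0],[-1,0,0,0.04,0,0,0],[-1,0,0,0.04,0,0,0],[-1,0,0,0.04,0,0,0],[-1,0,0,0.04,0,0,0]]'
python3 -m pendant '[[-1,0,0,-0.03,0,0,0],[-1,0,0,-0.06,0,0,0],[-1,0,0,-0.08,0,0,0],[-1,0,0,-0.08,0,0,0],[-1,0,0,-0.08,0,0,0]]'
for i in 1 2 3 ; do python3 -m pendant '[[-1,0,0,-0.01,0,0,0],[-1,0,0,-0.01,0,0,0]]'; done | grep -E "pos|force"
```

```text
time_s: 5.55
position: [0.546, 0.274, 0.2163]
tool_rot: [0.0, 0.999, -0.045, -0.0]
wrist_force: [0.4, -0.5, -2.1]
gripper_width: 0.315
grasp_force: 50.4
time_s: 6.05
position: [0.5459, 0.2739, 0.2081]
tool_rot: [0.0, 0.999, -0.045, -0.0]
wrist_force: [0.9, 0.0, -3.0]
gripper_width: 0.318
grasp_force: 50.3
position: [0.546, 0.274, 0.2073]
wrist_force: [0.7, 0.0, -3.3]
grasp_force: 50.4
position: [0.546, 0.274, 0.2062]
wrist_force: [-0.2, 0.2, -1.9]
grasp_force: 50.4
position: [0.5459, 0.274, 0.2052]
wrist_force: [1.6, -0.1, -3.1]
grasp_force: 50.4
```

```bash
for i in 1 2 3 4; do python3 -m pendant '[[-1,0,0,-0.01,0,0,0],[-1,0,0,-0.01,0,0,0]]'; done | grep -E "pos|wrist_force"
```

```text
position: [0.546, 0.274, 0.2042]
wrist_force: [1.0, -1.0, -4.2]
position: [0.546, 0.274, 0.2031]
wrist_force: [0.2, 0.4, -3.0]
position: [0.546, 0.274, 0.2021]
wrist_force: [0.5, 0.2, -3.2]
position: [0.546, 0.274, 0.2012]
wrist_force: [0.4, 1.0, -3.6]
```

```bash
for i in 1 2 3; do python3 -m pendant '[[-1,0,0,-0.01,0,0,0],[-1,0,0,-0.01,0,0,0]]'; done | grep -E "pos|wrist_force"
```

```text
position: [0.5459, 0.274, 0.2002]
wrist_force: [0.8, 0.1, -3.3]
position: [0.546, 0.274, 0.1992]
wrist_force: [-0.0, -0.2, -4.1]
position: [0.546, 0.2739, 0.1981]
wrist_force: [0.5, -1.1, -2.3]
```

```bash
for i in 1 2 3; do python3 -m pendant '[[-1,0,0,-0.01,0,0,0],[-1,0,0,-0.01,0,0,0]]'; done | grep -E "pos|wrist_force"
```

```text
position: [0.546, 0.274, 0.1972]
wrist_force: [0.6, -0.4, -3.6]
position: [0.546, 0.274, 0.1962]
wrist_force: [0.7, -0.3, -2.9]
position: [0.5461, 0.274, 0.1954]
wrist_force: [1.2, -0.5, -1.9]
```

```bash
for i in 1 2; do python3 -m pendant '[[-1,0,0,-0.005,0,0,0],[-1,0,0,-0.005,0,0,0]]'; done | grep -E "pos|wrist_force"; python3 - <<'E'
from m import *
d=grab("wrist");cv2.imwrite("pics/wrist4.png",cv2.resize(d["img"][100:300,140:380],None,fx=2.5,fy=2.5));print(head(cloud(d),(.5455,.275),(.2,.228)))
E
```

```text
position: [0.5462, 0.2741, 0.1953]
wrist_force: [0.8, -0.3, 1.8]
position: [0.5463, 0.2741, 0.1951]
wrist_force: [-0.6, 0.1, 5.3]
(6885, array([0.5525, 0.2729, 0.2159]), array([545.9, 273.2]), array([54.2, 45.2]), 84.3, array([0.2083, 0.2159, 0.2231]))
```

```bash
python3 -m pendant '[[-1,0,0,-0.005,0,0,0],[-1,0,0,-0.005,0,0,0]]'| grep -E "pos|wrist_force"; python3 -m pendant '[[-1,0,0,-0.002,0,0,0],[-1,0,0,-0.002,0,0,0],[-1,0,0,-0.002,0,0,0]]'| grep -E "pos|wrist_force"
python3 -c "
from h import *
print([bot.get_obs()['wrist_force'][2].round(1) for _ in range(2)])"
```

```text
position: [0.5465, 0.2742, 0.1951]
wrist_force: [-1.5, -1.0, 7.5]
position: [0.5466, 0.2741, 0.195]
wrist_force: [-2.2, -1.2, 9.1]
[np.float64(9.1), np.float64(9.1)]
```

```bash
python3 -m pendant '[[-1,0,0,-0.002,0,0,0],[-1,0,0,-0.002,0,0,0],[-1,0,0,-0.002,0,0,0],[-1,0,0,-0.002,0,0,0],[-1,0,0,-0.002,0,0,0]]'| grep -E "pos|wrist_force"; python3 -m pendant '[[-1,0,0,0.014,0,0,0],[-1,0,0,0.014,0,0,0],[-1,0,0,0.014,0,0,0]]'| grep -E "pos|wrist_force"
```

```text
position: [0.5466, 0.2742, 0.195]
wrist_force: [-1.9, -2.2, 9.1]
position: [0.5463, 0.2741, 0.1952]
wrist_force: [-0.1, -0.9, 4.3]
```

```bash
python3 -m pendant '[[-1,0,0,0.008,0,0,0],[-1,0,0,0.008,0,0,0],[-0.3,0,0,0.008,0,0,0],[0.2,0,0,0.008,0,0,0],[0.2,0,0,0.008,0,0,0],[0.2,0,0,0.008,0,0,0],[0.2,0,0,0.008,0,0,0]]'
python3 -m pendant '[[0.2,0,0,0.2,0,0,0],[0.2,0,0,0.5,0,0,0],[0.2,0,0,1,0,0,0],[0.2,0,0,1,0,0,0],[0.2,0,0,1,0,0,0]]'
python3 -m pendant '[[0.2,0,-0.5,0.4,0,0,0.05],[0.2,0,-0.8,0.4,0,0,0.1],[0.2,0,-0.8,0.4,0,0,0.193],[0.2,0,-0.8,0.4,0,0,0.193],[0.2,0,-0.8,0.4,0,0,0.193],[0.2,0,-0.8,0.4,0,0,0.193]]'
python3 - <<'E'
from m import *
d=grab("wrist");W=cloud(d);cv2.imwrite("pics/w5.png",d["img"])
print(head(W,(.532,.122),(.216,.24)),head(W,(.546,.274),(.209,.24)),sep="\n")
print(*rule(d,W,box=(.45,.8,-.35,-.02)),sep="\n")
E
```

```text
time_s: 11.1
position: [0.5459, 0.274, 0.1956]
tool_rot: [0.0, 0.999, -0.045, -0.0]
wrist_force: [0.1, -1.1, -0.6]
gripper_width: 0.6
grasp_force: 0.0
time_s: 11.6
position: [0.5466, 0.2743, 0.2971]
tool_rot: [-0.001, 0.999, -0.045, 0.001]
wrist_force: [-0.7, 0.2, -1.3]
gripper_width: 0.604
grasp_force: 0.0
time_s: 12.2
position: [0.5456, 0.1939, 0.3345]
tool_rot: [0.0, 0.967, 0.253, -0.001]
wrist_force: [-0.1, 0.7, -0.7]
gripper_width: 0.6
grasp_force: 0.0
(787, array([0.5415, 0.127 , 0.2201]), array([532.4, 121.4]), array([28.2, 44.4]), 82.7, array([0.218 , 0.2201, 0.2242]))
(1583, array([0.5455, 0.2713, 0.2161]), array([545.2, 271.6]), array([28.1, 44.3]), 84.0, array([0.2144, 0.2161, 0.2202]))
([416, 178, 29, 106, 1463], array([ 579.3, -144.7]), array([200.9,  27.2]), 31.0, np.float64(0.0097))
([365, 268, 16, 9, 79], array([ 467.8, -100. ]), array([13.9, 26.2]), 7.8, np.float64(0.0146))
```

View pics/w5.png

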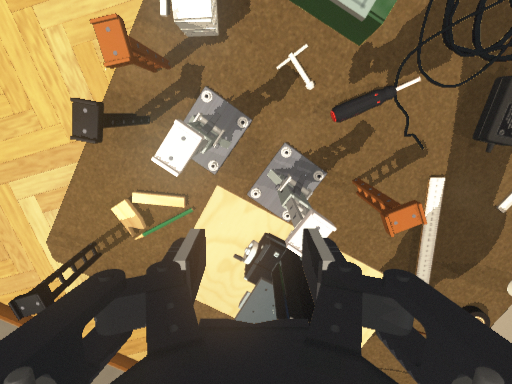

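```bash
python3 - <<'E'
import numpy as np
W=np.load("side0.npz")["W"]
for v,u in[(76,208),(15,335),(160,380),(148,265),(165,300),(145,281)]:print(v,u,W[v,u].round(3))
for n in("side0","scene0"):
    W=np.load(n+".npz")["W"];z=W[...,2];m=(W[...,0]>.3)&(W[...,0]<.5)&(W[...,1]<.12)&(W[...,1]>-.3)
    for a,b in((.03,.12),(.12,.25),(.25,.42)):
        k=m&(z>a)&(z<b);print(n,a,np.percentile(W[k],[0,2,98,100],axis=0).round(3).tolist())
E
```

```text
76 208 [0.622 0.058 0.585]
15 335 [0.215 0.048 0.776]
160 380 [0.025 0.08  0.301]
148 265 [0.431 0.081 0.346]
165 300 [0.309 0.089 0.287]
145 281 [ 0.309 -0.512  0.181]
side0 0.03 [[0.3, -0.054, 0.03], [0.304, -0.043, 0.033], [0.448, 0.116, 0.114], [0.452, 0.119, 0.119]]
side0 0.12 [[0.301, 0.01, 0.12], [0.313, 0.025, 0.123], [0.451, 0.092, 0.249], [0.452, 0.097, 0.25]]
side0 0.25 [[0.3, -0.11, 0.25], [0.305, -0.031, 0.252], [0.451, 0.092, 0.352], [0.451, 0.101, 0.354]]
scene0 0.03 [[0.3, -0.12, 0.03], [0.303, -0.04, 0.037], [0.445, 0.114, 0.111], [0.451, 0.119, 0.12]]
scene0 0.12 [[0.301, 0.029, 0.12], [0.313, 0.039, 0.123], [0.449, 0.091, 0.249], [0.45, 0.095, 0.25]]
scene0 0.25 [[0.3, -0.108, 0.25], [0.303, -0.042, 0.252], [0.448, 0.091, 0.355], [0.451, 0.094, 0.359]]
```

```bash
python3 -m pendant '[[0.2,0.1,-0.5,0,0,0,0.008],[0.2,0.2,-1,0,0,0,0.008],[0.2,0.26,-1,0,0,0,0.008],[0.2,0.26,-1,0,0,0,0.008]]' >/dev/null
python3 -m pendant '[[0.2,0,-0.5,0,0,0,0],[0.2,0,-1,0,0,0,0],[0.2,0,-1,0,0,0,0]]'  >/dev/null
python3 -m pendant '[[0.2,0,-0.5,0,0,0,0],[0.2,0,-1,-0.5,0,0,0],[0.2,0,-1,-1,0,0,0],[0.2,0,-1,-1,0,0,0]]'  >/dev/null
python3 -m pendant '[[0.2,0,-0.43,-0.5,0,0,0],[0.2,0,-0.43,-0.9,0,0,0],[0.2,0,-0.43,-0.9,0,0,0],[0.2,0,-0.43,-0.9,0,0,0]]' 
python3 - <<'E'
from m import *
d=grab("wrist");W=cloud(d);cv2.imwrite("pics/w6.png",d["img"])
print(*rule(d,W,box=(.45,.8,-.35,-.02)),sep="\n")
o=bot.get_obs();M=R.from_quat(np.roll(o["tool_rot"],-1)).as_matrix();print(o["position"],np.degrees(np.arctan2(M[1,0],M[0,0])))
E
```

```text
time_s: 13.75
position: [0.5718, -0.147, 0.145]
tool_rot: [-0.001, 0.964, 0.267, -0.001]
wrist_force: [0.8, 1.2, 0.5]
gripper_width: 0.602
grasp_force: 0.0
([424, 17, 62, 60, 653], array([ 770.8, -240.2]), array([15.9, 60.1]), 83.7, np.float64(0.0046))
([241, 66, 28, 216, 5535], array([ 572.3, -149.2]), array([220.2,  25.6]), 30.8, np.float64(0.0098))
([409, 75, 28, 33, 150], array([ 730.2, -235.4]), array([14.9, 30.9]), 88.1, np.float64(0.0044))
([84, 209, 18, 19, 157], array([459.6, -27.2]), array([19.1, 14.2]), 0.2, np.float64(0.0146))
([102, 218, 14, 21, 121], array([456.5, -45.1]), array([20.6, 13.2]), 79.1, np.float64(0.0144))
([125, 222, 47, 39, 626], array([462.7, -83.4]), array([46.6, 25.3]), 89.5, np.float64(0.0145))
([201, 262, 11, 24, 139], array([ 462.7, -156.3]), array([27.1,  9.5]), 14.6, np.float64(0.0145))
([407, 264, 15, 10, 79], array([ 581.5, -347.3]), array([ 2.6, 15.2]), 71.9, np.float64(0.0091))
([211, 268, 19, 22, 216], array([ 462.6, -170.6]), array([24.7, 14.7]), 7.2, np.float64(0.0144))
[ 0.57309798 -0.14703487  0.14671968] 31.065148709406692
```

View pics/w6.png

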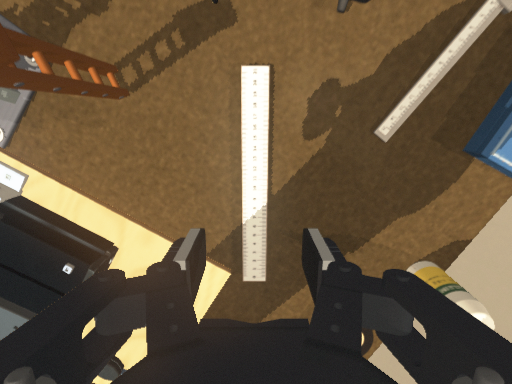

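```bash
python3 -m pendant '[[0.2,0,-0.02,-0.5,0,0,0],[0.2,0,-0.02,-1,0,0,0],[0.2,0,-0.02,-1,0,0,0],[0.2,0,-0.02,-1,0,0,0]]' | grep -E "pos|wrist_f"
python3 -m pendant '[[0.2,0,0,-0.2,0,0,0],[0.2,0,0,-0.36,0,0,0],[0.2,0,0,-0.40,0,0,0],[0.2,0,0,-0.42,0,0,0],[0.2,0,0,-0.42,0,0,0]]' | grep -E "pos|wrist_f"
```

```text
position: [0.5734, -0.1501, 0.0477]
wrist_force: [0.3, -0.3, 1.0]
position: [0.5726, -0.1511, 0.0045]
wrist_force: [0.4, 1.0, -0.2]
```

```bash
python3 -m pendant '[[-0.2,0,0,-0.02,0,0,0],[-1,0,0,-0.02,0,0,0],[-1,0,0,-0.02,0,0,0],[-1,0,0,-0.02,0,0,0],[-1,0,0,-0.02,0,0,0],[-1,0,0,-0.02,0,0,0]]' 40
python3 -m pendant '[[-1,0,0,0.1,0,0,0],[-1,0,0,0.3,0,0,0],[-1,0,0,0.6,0,0,0],[-1,0,0,1,0,0,0],[-1,0,0,1,0,0,0],[-1,0,0,1,0,0,0]]'
python3 - <<'E'
from m import *
d=grab("wrist");W=cloud(d);cv2.imwrite("pics/w7.png",d["img"])
print(*rule(d,W,zr=(.08,.14),box=(.4,.8,-.35,.02)),sep="\n")
d=grab("scene");W=cloud(d)
print(*rule(d,W,zr=(.08,.14),box=(.4,.8,-.35,.02)),sep="\n")
E
```

```text
time_s: 15.3
position: [0.5724, -0.1511, 0.0021]
tool_rot: [0.0, 0.964, 0.267, 0.0]
wrist_force: [-1.1, -0.7, 5.5]
gripper_width: 0.289
grasp_force: 40.0
time_s: 15.9
position: [0.5725, -0.1511, 0.1029]
tool_rot: [0.0, 0.964, 0.267, 0.001]
wrist_force: [-0.2, 0.0, -0.3]
gripper_width: 0.286
grasp_force: 39.4
([223, 8, 62, 315, 16500], array([ 601.7, -135.8]), array([155.8,  25.9]), 31.0, np.float64(0.1106))
([237, 143, 26, 13, 139], array([ 518.3, -184.4]), array([92.5, 30.6]), 32.3, np.float64(0.11))
([198, 152, 34, 16, 211], array([ 619. , -119.7]), array([104.9,  35.9]), 27.2, np.float64(0.11))
```

View pics/w7.png

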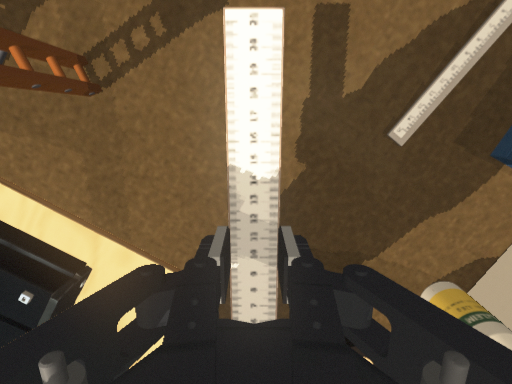

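```bash
python3 -m pendant '[[-1,0,0,0.5,0,0,0],[-1,0,0,1,0,0,0.3],[-1,0,0,1,0,0,0.3],[-1,0,0,1,0,0,0.3],[-1,0,0,1,0,0,0.3],[-1,0,0,1,0,0,0.3],[-1,0,0,1,0,0,0.3],[-1,0,0,1,0,0,0.3],[-1,0,0,1,0,0,0.3],[-1,0,0,1,0,0,0.3]]' | grep -E "pos|rot"
python3 -m pendant '[[-1,0,0.1,0.5,0,0,0],[-1,0,0.4,0.9,0,0,0],[-1,0,0.7,0.9,0,0,0],[-1,0,1,0.9,0,0,0],[-1,0,1,0.9,0,0,0]]'  | grep -E "pos|rot"
python3 -m pendant '[[-1,0,0.3,0,0,0,0],[-1,0,0.65,0,0,0,0],[-1,0,1,0,0,0,0],[-1,0,1,0,0,0,0]]'  >/dev/null
python3 -m pendant '[[-1,-0.1,0.3,0,0,0,0],[-1,-0.3,0.65,0,0,0,0],[-1,-0.3,1,0,0,0,0],[-1,-0.3,1,0,0,0,0]]' 
python3 - <<'E'
from m import *
o=bot.get_obs();M=R.from_quat(np.roll(o["tool_rot"],-1)).as_matrix();print(o["position"],np.degrees(np.arctan2(M[1,0],M[0,0])))
d=grab("wrist");W=cloud(d);np.savez("w8",W=W,img=d["img"]);cv2.imwrite("pics/w8.png",d["img"])
print(*rule(d,W,zr=(.28,.33),box=(.4,.8,-.05,.5)),sep="\n")
print(head(W,(.532,.122),(.209,.24)),head(W,(.546,.274),(.209,.24)),sep="\n")
d=grab("scene");W=cloud(d)
print(*rule(d,W,zr=(.28,.33),box=(.4,.8,-.05,.5)),sep="\n")
print(head(W,(.531,.1225),(.218,.24)),head(W,(.545,.274),(.213,.24)),sep="\n")
E
```

```text
position: [0.5715, -0.151, 0.2005]
tool_rot: [-0.001, 0.738, 0.675, -0.001]
position: [0.572, -0.0453, 0.2916]
tool_rot: [-0.001, 0.735, 0.678, 0.001]
time_s: 18.3
position: [0.5408, 0.1541, 0.2913]
tool_rot: [-0.001, 0.735, 0.678, 0.0]
wrist_force: [1.4, -0.2, -0.1]
gripper_width: 0.292
grasp_force: 39.7
[0.54081029 0.15407784 0.29125673] 85.32206090399646
([223, 7, 61, 317, 16499], array([545.2, 184.6]), array([156.9,  26.1]), 85.3, np.float64(0.2989))
([210, 226, 17, 25, 239], array([527.1, 164.9]), array([1.4, 4.7]), 81.7, np.float64(0.3105))
([282, 227, 18, 39, 313], array([559.1, 161.2]), array([6.4, 4.1]), 40.5, np.float64(0.3164))
(52, array([0.5161, 0.1364, 0.2165]), array([515.9, 136.4]), array([1.3, 7.5]), 83.8, array([0.2098, 0.2165, 0.2205]))
(569, array([0.5272, 0.2729, 0.2174]), array([527.3, 273. ]), array([28.,  8.]), 83.6, array([0.2145, 0.2174, 0.2206]))
([219, 153, 22, 53, 572], array([542.3, 172.5]), array([180.1,  38.7]), 81.2, np.float64(0.2995))
(101, array([0.5241, 0.1249, 0.2206]), array([524.3, 125. ]), array([29.3, 32.5]), 80.1, array([0.2184, 0.2206, 0.2251]))
(193, array([0.5439, 0.2751, 0.2166]), array([543.2, 274.8]), array([32.4, 44.2]), 83.0, array([0.214 , 0.2166, 0.2212]))
```

View pics/w8.png

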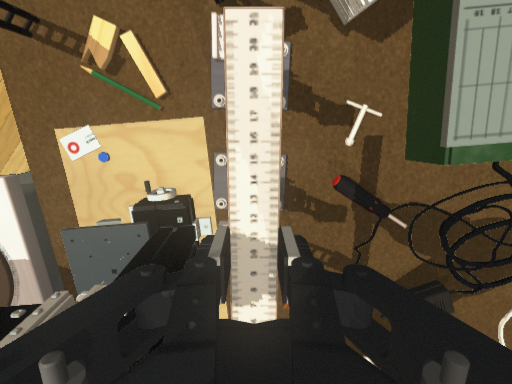

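```bash
python3 -m pendant '[[-1,-0.036,0.3,0,-0.0085,0.0007,0],[-1,-0.036,0.436,-0.2,-0.0085,0.0007,0],[-1,-0.036,0.436,-0.5,-0.0085,0.0007,0],[-1,-0.036,0.436,-0.5,-0.0085,0.0007,0],[-1,-0.036,0.436,-0.5,-0.0085,0.0007,0]]' 
python3 - <<'E'
from m import *
o=bot.get_obs();M=R.from_quat(np.roll(o["tool_rot"],-1)).as_matrix();print(o["position"],M.round(4).tolist())
d=grab("wrist");W=cloud(d);cv2.imwrite("pics/w9.png",d["img"])
print(*rule(d,W,zr=(.235,.26),box=(.4,.8,-.05,.5)),sep="\n")
h=cv2.cvtColor(d["img"],cv2.COLOR_BGR2HSV)
m=(abs(W[...,0]-.543)<.01)&(W[...,2]>.23)&(W[...,2]<.27)&(W[...,1]>.215)&(W[...,1]<.32)
P=W[m];print(np.polyfit(P[:,1],P[:,2],1),np.median(P,0))
for c in((.532,.122),(.546,.273)):
  m=(np.hypot(W[...,0]-c[0],W[...,1]-c[1])<.03)&(W[...,2]>.205)&(W[...,2]<.228);print(W[m].min(0) if m.any() else 0,W[m].max(0) if m.any() else 0)
E
```

```text
time_s: 18.9
position: [0.5388, 0.1906, 0.2416]
tool_rot: [0.009, 0.738, 0.674, -0.011]
wrist_force: [0.6, -0.2, 0.4]
gripper_width: 0.286
grasp_force: 39.7
[0.53883842 0.19063597 0.2416199 ] [[0.0899, 0.9959, -0.0033], [0.9955, -0.09, -0.028], [-0.0282, -0.0008, -0.9996]]
([223, 7, 61, 317, 16521], array([543.5, 221.3]), array([156.6,  26.1]), 84.8, np.float64(0.2479))
([214, 227, 13, 12, 105], array([525.3, 202.1]), array([1.3, 4.7]), 89.0, np.float64(0.2538))
([282, 227, 12, 12, 81], array([558.2, 198.8]), array([1.4, 4.1]), 86.8, np.float64(0.2535))
[-0.02872829  0.25470176] [0.54379153 0.25960883 0.24727215]
[0.51147642 0.1204344  0.20885688] [0.55505393 0.13764214 0.22518248]
[0.52217131 0.25576101 0.21350516] [0.56810375 0.28737281 0.22229171]
```

View pics/w9.png

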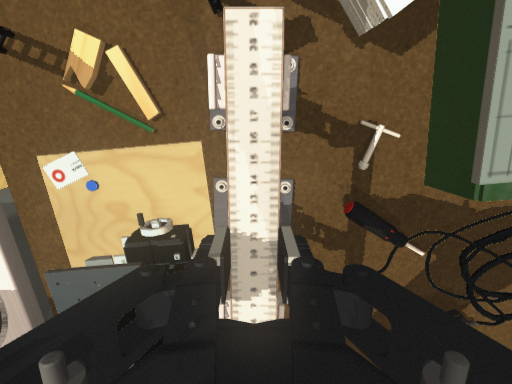

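```bash
python3 -m pendant '[[-1,-0.02,0.07,0,0,0,0],[-1,-0.02,0.07,0,0,0,0],[-1,-0.02,0.07,-0.1,0,0,0],[-1,-0.02,0.07,-0.15,0,0,0],[-1,-0.02,0.07,-0.15,0,0,0],[-1,-0.02,0.07,-0.15,0,0,0],[-1,-0.02,0.07,-0.15,0,0,0]]' 
python3 - <<'E'
from m import *
d=grab("wrist");W=cloud(d)
print(*rule(d,W,zr=(.22,.245),box=(.4,.8,-.05,.5)),sep="\n")
m=(abs(W[...,0]-.541)<.01)&(W[...,2]>.225)&(W[...,2]<.245)&(W[...,1]>.215)&(W[...,1]<.32)
P=W[m];print(np.polyfit(P[:,1],P[:,2],1))
for c in((.532,.122),(.546,.273)):
  m=(np.hypot(W[...,0]-c[0],W[...,1]-c[1])<.03)&(W[...,2]>.205)&(W[...,2]<.2255);print(W[m].min(0) if m.any() else 0,W[m].max(0) if m.any() else 0)
E
```

```text
time_s: 19.65
position: [0.5365, 0.1996, 0.2267]
tool_rot: [0.009, 0.737, 0.675, -0.01]
wrist_force: [0.4, 0.7, -0.8]
gripper_width: 0.29
grasp_force: 39.7
([223, 7, 61, 317, 16414], array([541. , 230.1]), array([156.3,  26.1]), 84.9, np.float64(0.233))
([214, 226, 13, 13, 110], array([523. , 210.7]), array([4.8, 1.6]), 0.3, np.float64(0.2389))
([282, 227, 12, 12, 69], array([555.9, 208. ]), array([1.1, 4. ]), 85.5, np.float64(0.2387))
[-0.02689528  0.23960396]
[0.5125387  0.13145731 0.20755795] [0.5549386  0.13740168 0.21191201]
[0.52214271 0.25544407 0.21295593] [0.56821816 0.28729127 0.22186884]
```

```bash
python3 -m pendant '[[-1,0,0,-0.02,0,0,0],[-1,0,0,-0.045,0,0,0],[-1,0,0,-0.045,0,0,0],[-1,0,0,-0.045,0,0,0]]' | grep -E "pos|wrist_f"
for i in 1 2 3; do python3 -m pendant '[[-1,0,0,-0.006,0,0,0],[-1,0,0,-0.006,0,0,0],[-1,0,0,-0.006,0,0,0]]' | grep -E "pos|wrist_f"; done
```

```text
position: [0.5364, 0.1995, 0.222]
wrist_force: [-0.7, -0.1, -0.3]
position: [0.5364, 0.1996, 0.2215]
wrist_force: [-0.2, 0.1, -0.4]
position: [0.5364, 0.1996, 0.2209]
wrist_force: [0.1, 0.2, -0.5]
position: [0.5364, 0.1996, 0.2203]
wrist_force: [-0.1, 0.4, -0.1]
```

```bash
for i in 1 2 ; do python3 -m pendant '[[-1,0,0,-0.004,0,0,0],[-1,0,0,-0.004,0,0,0],[-1,0,0,-0.004,0,0,0]]' | grep -E "pos|wrist_f"; done
```

```text
position: [0.5366, 0.1997, 0.2202]
wrist_force: [0.1, 0.3, 1.6]
position: [0.5367, 0.1999, 0.2201]
wrist_force: [-0.6, 0.5, 4.8]
```

```bash
python3 -m pendant '[[-1,0,0,0.004,0,0,0],[-1,0,0,0.004,0,0,0],[-0.4,0,0,0.004,0,0,0],[-0.2,0,0,0.004,0,0,0],[0.1,0,0,0.004,0,0,0],[0.1,0,0,0.004,0,0,0],[0.1,0,0,0.004,0,0,0],[0.1,0,0,0.004,0,0,0]]'
python3 -m pendant '[[0.1,0,0,0.1,0,0,0],[0.1,0,0,0.3,0,0,0],[0.1,0,0,0.6,0,0,0],[0.1,0,0,1,0,0,0],[0.1,0,0,1,0,0,0],[0.1,0,0,1,0,0,0]]'
python3 -m pendant '[[0.1,0.1,-0.1,0.3,0,0,0],[0.1,0.5,-0.5,0.3,0,0,0],[0.1,0.8,-0.8,0.3,0,0,0],[0.1,0.8,-0.8,0.3,0,0,0],[0.1,0.8,-0.8,0.3,0,0,0]]'
python3 - <<'E'
from m import *
ims=[]
for n in("scene","wrist"):
    d=grab(n);W=cloud(d);ims.append(d["img"])
    print(*rule(d,W,zr=(.222,.24),box=(.4,.8,-.05,.5)),sep="\n")
    m=(abs(W[...,0]-.539)<.02)&(W[...,2]>.2255)&(W[...,2]<.245)&(W[...,1]>.09)&(W[...,1]<.32)
    P=W[m];print(np.polyfit(P[:,1],P[:,2],1))
    print(head(W,(.5875,.015),(.15,.18)),head(W,(.5945,.3873),(.15,.18)),head(W,(.508,.3835),(.15,.18)))
c=np.zeros((384,800,3),np.uint8);c[:,:512]=ims[1];c[:,512:]=cv2.resize(ims[0][150:310,160:280],(288,384));cv2.imwrite("pics/fin.png",c)
E
```

```text
time_s: 22.4
position: [0.5363, 0.1995, 0.2197]
tool_rot: [0.009, 0.737, 0.675, -0.01]
wrist_force: [0.0, 0.3, -0.2]
gripper_width: 0.548
grasp_force: 0.0
time_s: 23.0
position: [0.5369, 0.1998, 0.3216]
tool_rot: [0.01, 0.737, 0.675, -0.008]
wrist_force: [-0.0, 0.0, -0.8]
gripper_width: 0.55
grasp_force: 0.0
time_s: 23.5
position: [0.6165, 0.1181, 0.3482]
tool_rot: [0.008, 0.738, 0.674, -0.011]
wrist_force: [0.3, 0.7, 0.5]
gripper_width: 0.546
grasp_force: 0.0
([276, 174, 14, 7, 71], array([417.3,  87.6]), array([11.2, 34.1]), 88.0, np.float64(0.2289))
([221, 178, 26, 67, 754], array([533.3, 201.5]), array([223.8,  43.3]), 88.2, np.float64(0.2279))
[-0.02063372  0.23270284]
(157, array([0.5872, 0.0163, 0.1604]), array([586.6,  14.1]), array([31.4, 46.9]), 54.3, array([0.1522, 0.1604, 0.1648])) (276, array([0.5944, 0.3893, 0.1602]), array([595.6, 386.9]), array([44.7, 29.7]), 40.8, array([0.1524, 0.1602, 0.1649])) (269, array([0.5078, 0.3862, 0.1604]), array([508.4, 382.3]), array([44.5, 31.1]), 19.4, array([0.153 , 0.1604, 0.1651]))
([131, 0, 48, 219, 6388], array([536.7, 184.4]), array([187.3,  26.6]), 84.9, np.float64(0.2279))
([142, 171, 7, 28, 121], array([512.7, 125.4]), array([26.9,  4.2]), 83.7, np.float64(0.2237))
([184, 172, 6, 28, 122], array([552.3, 120.9]), array([27.3,  4.4]), 83.5, np.float64(0.2238))
([33, 227, 48, 13, 252], array([419.3,  87.2]), array([ 5.5, 38.2]), 89.7, np.float64(0.2314))
[-0.02416899  0.23267722]
(796, array([0.5889, 0.0134, 0.1601]), array([588.1,  11.9]), array([28.5, 44.1]), 53.3, array([0.1538, 0.1601, 0.1641])) None None
```

View pics/fin.png

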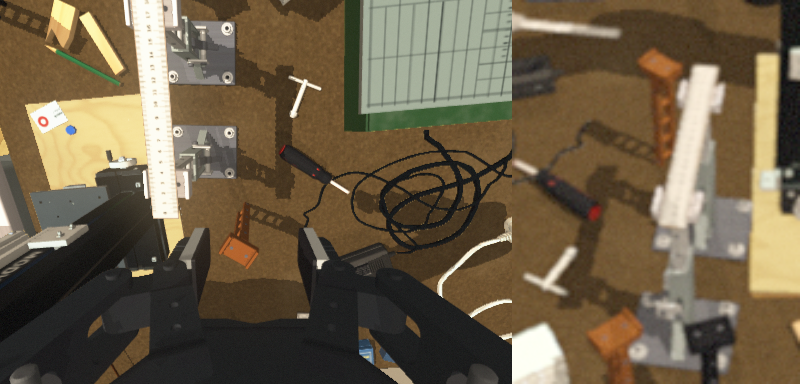

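```bash
python3 -c "
from bench import order
print(order.sign_off())"
```

```text
the job is handed in; nothing more can be done
None
```

The low bar now hangs by its 37 mm rung, its head about 4 mm below the other rest's, and held a press of about 9 N; the steel rule lies flat between the lips of both heads, nothing else was seen to move, and I handed the job in at about 24 s.

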